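# Count to the third gap and shelve the offcut

### The arm

A 6-joint arm with a two-finger parallel gripper is mounted at the origin on a cart in front of the work surface, level with it; the furniture and walls round the work are solid. World frame = base frame: x ahead of the robot, y to its left, z up, the work surface at z = 0. Lengths are in m, angles in rad, forces in N, time in s.
With the tool pointing down it reaches from about 0.325 to 0.9 m from the base axis. Payload 3.5 kg.
Tool frame: the origin (TCP) lies at the very end of the fingers, on their centre line; the grasp point (between the pads) lies 19 mm behind it (tcp_to_grasp is the distance from the TCP to the grasp point, in m); z points along the fingers, y is the line along which they close (so a half turn about z gives the same grasp; the last joint's range is limited). The gripper opens to 85 mm and grips with 20 to 120 N. Pads are 22 mm wide; open, the fingers measure 114 mm over their backs; the gripper's body (76 mm by 85 mm) begins 54 mm behind the grasp point. The pads swing forward as they close: fully open they stand 13 mm farther back than shut.
Start: joints at [1.122, 0.276, -0.026, 1.268, 0, 1.467], TCP at [0.212, 0.588, 0.21] pointing down, gripper open.
Joint ranges: [-3.12, 3.12], [-0.85, 1.88], [-1.08, 1.24], [-1.95, 2.15], [-1.57, 1.53], [-3.14, 3.14]. Speed limits (rad/s): [2.57, 2.57, 3.14, 3.14, 3.14, 3.14].

### API

Orientations are given as a unit quaternion [w, x, y, z].
In Python, from workcell import * gives the robot as it stands.
- The arm moves only by the shell command python3 -m jog 'ROWS' [FORCE]. ROWS is rows parted by semicolons, their numbers by spaces, 1 to 8 of them, each of 5 numbers: the opening from 0.0 (shut) to 1.0 (fully open), then dx, dy, dz in m, then a turn about the tool's z in rad; each row shifts and turns the commanded pose from where the row before left it, along the tool's axes as they then stand; what a row does not reach is not made up. A row lasts 1/8 s, in which the tool goes at most 0.0625 m and 0.188 rad, less where a joint would pass 70% of its speed; a pose out of reach is approached as far as the arm can. The fingers move at their own pace and stop on an object; FORCE is the grip in N (left out, the last holds). Time passes only in rows, so rows that do not move let the fingers close. It prints the time, the measured TCP pose, the force, the opening and the grip force at its end.
- observe(): the state, without advancing time (a new reading comes with each control period).
- capture(name): name is "scene" or "side" or "wrist"; returns the picture (480x640x3 uint8, red, green, blue); there is no depth.
- calibration(name): a dict with "fx", "fy", "cx", "cy" (pixels), "extrinsics" (4x4, takes a point from camera to world coordinates). Camera axes: x right, y up, looking along -z (the intrinsics and any distortion apply to the point x, -y, -z); pixel columns grow to the right and rows downward; lengths in m; the calibration is good to about 2 mm. A picture is of the moment at which its call begins: read the wrist's pose just before it. calibration takes no time and is no camera call; for the wrist camera it gives the pose at the moment of the call.
- job_done(): hands the job in; it is judged then, once.
The state is a dict: "t": time; "q": joint angles; "dq": joint speeds; "joint_torque": joint torques, N m; "ee_pos": TCP position; "ee_rot": TCP orientation; "force": force on the tool from outside, world axes, zero at the start; "torque": the same for the moment, N m; "finger_gap": opening from 0.0 (shut) to 1.0 (fully open); "grasp_force": force on a finger pad.
Only numpy, scipy, OpenCV 4.12 (cv2) and the standard library are available. Lean on these libraries where they do the work, as an engineer would, in place of code of your own. Each camera call takes 0.05 s, during which the arm holds its last target. There are 200 camera calls.

### The job

Starting at the end where the tall round peg stands, slide the closed fingertips along the top rail of the wooden divider rack, over its first, second and third gaps in turn. Then push the short beech offcut that lies in front of the rack along the table into that third gap, straight in until it meets the back board, without lifting it and without disturbing the other offcuts and the pliers.

Things in the scene. Friction and masses are not known exactly. Their poses are not given: they have to be found in the camera images.
- rack: Wooden rack fixed to the table. Origin: table level, plane of the divider noses (open front), midway along. x points into the rack, away from the robot, y along it to the left. Five dividers 12 mm thick, 40 high, noses rounded, at y = -130, -65, 0, 65, 130 mm: four gaps 53 mm wide, the table their floor. Back board: face at x = 82 mm, top 46 high. Ears 10 mm high at y = +-152 carry the end posts.
- rail: Rigid flat top rail across all dividers, 22 mm wide (x), 10 thick, y = -136 to 136 mm, a small screw head over each divider. Origin: centre of its top face (rack x = 30 mm, 50 mm above the table); axes as the rack's. 40 mm free height under it. The place touched is judged by the point midway between the two fingertips; any light contact counts.
- round_peg: Upright round wooden peg, 22 mm diameter, 60 tall, fixed on the ear at one end of the rack (rack x = 45 mm, y = +152 or -152; which end varies). Gaps are counted from this end: along the rack their centres lie 54.5, 119.5, 184.5 and 249.5 mm from the peg. Origin at the centre of its foot, 10 mm above the table; axes parallel to the rack's.
- square_cap: Low square wooden block, 28x28x16 mm, fixed on the ear at the other end. Origin at the centre of its underside.
- beech_offcut: Short, wide beech offcut, 45 (its x) x 90 (its y) x 19 mm (z), about 0.07 kg, loose on the table in front of the two middle gaps, roughly end-on to the rack. Origin at the centre of its underside. When home in a gap its far end touches the back board, its centre is at rack x = 37 mm and its near end stands 8 mm out of the rack.
- strip_left: Dark hardwood strip 30x110x19 mm lying loose in the leftmost gap (rack y about 97.5 mm), standing out of its front by about 31 mm. Leave alone. Origin at the centre of its underside; long axis y.
- strip_right: The same kind of strip in the rightmost gap (rack y about -97.5 mm). Leave alone.
- pine_offcut: Large pale pine offcut 60x140x38 mm, loose, in front of the rack to the left. Leave alone. Origin at the centre of its underside; long axis y.
- pliers: Pliers, 56x170x12 mm, lying loose in front of the rack to the right. Leave alone. Origin at the centre of the underside; long axis y.
Not all that is in view belongs to the job. Leave any orange, pink or purple look-alike of the beech_offcut alone.

How it is judged:
By the outcome, as a careful person would: the job done as asked, in the order asked, and still so for the second after the job is handed in, with the robot touching nothing.
It also fails if it takes over 66 s, if anything falls off the work surface, if the arm or the gripper's body presses on something with over 40 N, if the wrist force passes 120 N, or if a joint passes its speed limit or range.

## Working session

There is one attempt and no reset: what is moved stays moved. The work goes in short steps, Python scripts to look and compute and a shell command to move; the robot and the scene stay as the last step left them, time stands still between calls to the robot, and variables do not carry over. Pictures are saved under pics/ and viewed, at most 10 in all, crops included, and the job is handed in when it is done.

```bash
ls; mkdir -p pics; python3 - <<'E'
from workcell import *
import cv2
s=observe();print(s['t'],s['ee_pos'],s['ee_rot'],s['finger_gap'],s['force'])
for n in("scene","side"):
    c=calibration(n);print(n,{k:c[k] for k in c if k!='extrinsics'});print(c['extrinsics'])
    cv2.imwrite(f'pics/{n}0.png',capture(n)[:,:,::-1])
E
```

```text
pics
0.0 [0.2114993  0.5872491  0.20856899] [-3.20857831e-04  1.72041018e-01  9.85089162e-01 -1.06238043e-03] 0.9973836802632203 [-0.35054813 -0.09904174 -0.05831721]
scene {'fx': 596.8956092178092, 'fy': 596.8956092178092, 'cx': 329.7477426132912, 'cy': 244.39763991484446}
[[ 0.5906827   0.45492177 -0.66643839 -0.38387938]
 [-0.80690186  0.33488666 -0.48658022 -0.69618074]
 [ 0.00182539  0.8251649   0.56488898  0.88553819]
 [ 0.          0.          0.          1.        ]]
side {'fx': 617.0911684342317, 'fy': 617.0911684342317, 'cx': 317.46897182555324, 'cy': 250.50493349597355}
[[-0.91226685  0.27444759 -0.30405215  0.14511331]
 [-0.4095399  -0.59884844  0.68822788  0.91859452]
 [ 0.00680132  0.75236897  0.65870682  0.95852384]
 [ 0.          0.          0.          1.        ]]
```

View pics/scene0.png

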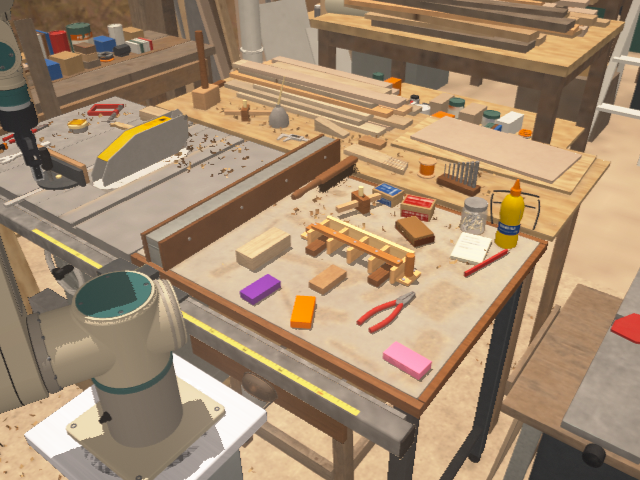

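View pics/side0.png

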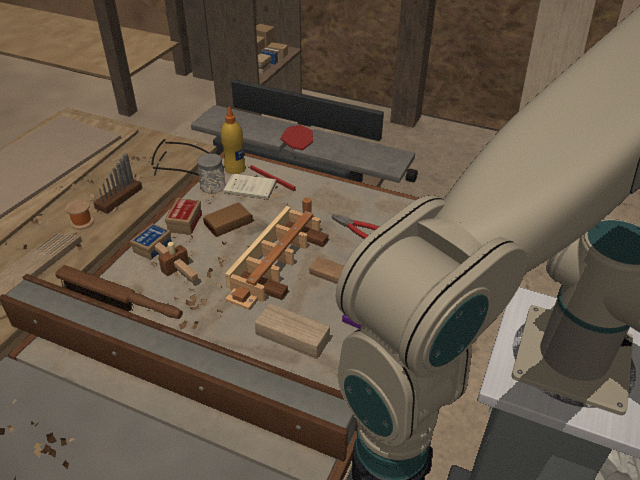

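Scene: rack at about (360,250), beech at (328,278), pine at (264,247), pliers at (388,310). Look-alikes are purple (260,289), orange (303,312) and pink (407,360). In the side view the peg seems to be at (307,207), the robot's right end, and the cap at (238,297). I'll check both with a close crop.

```bash
python3 - <<'E'
import cv2,numpy as np
a=cv2.imread('pics/scene0.png')[200:310,225:425];b=cv2.imread('pics/side0.png')[185:365,215:395]
cv2.imwrite('pics/c1.png',cv2.resize(a,None,fx=4,fy=4,interpolation=cv2.INTER_CUBIC))
cv2.imwrite('pics/c2.png',cv2.resize(b,None,fx=3.3,fy=3.3,interpolation=cv2.INTER_CUBIC))
E
```

```text
(no output)
```

View pics/c1.png

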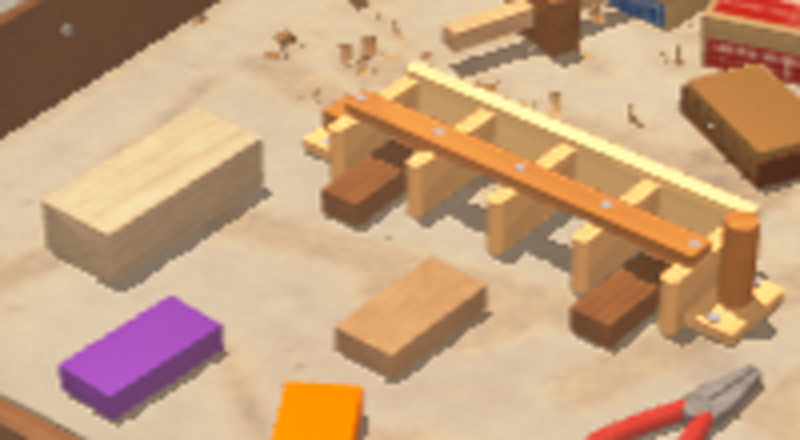

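View pics/c2.png

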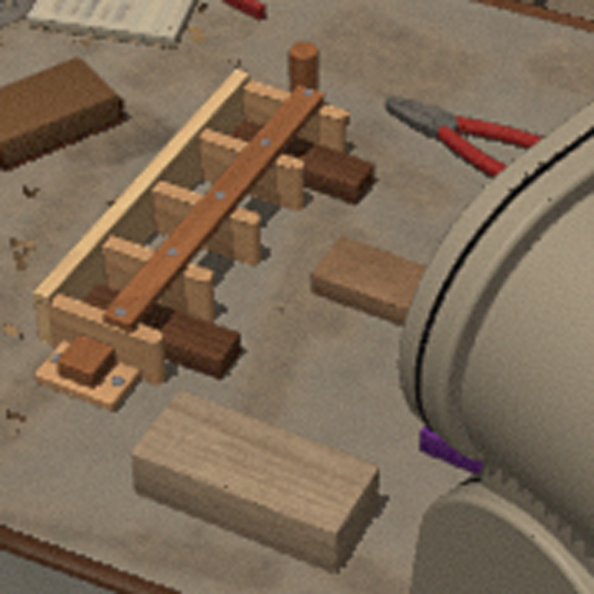

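The crops confirm it: the peg is at the right end (crop 740,260) and the cap at the left. The third gap lies between the middle and second-from-left dividers (rack y +32.5). The beech is the tan piece at crop (410,310), i.e. scene (328,278). I'll cast rays for the rail screws and the beech top corners.

```bash
cat >h.py <<'E'
from workcell import *
import numpy as np,cv2
def ray(c,p,z):
    E=np.array(c['extrinsics']);d=E[:3,:3]@np.array([(p[0]-c['cx'])/c['fx'],-(p[1]-c['cy'])/c['fy'],-1])
    o=E[:3,3];return o+d*(z-o[2])/d[2]
E
python3 - <<'E'
from h import *
np.set_printoptions(precision=4,suppress=True)
a=lambda L:[(225+(x-1.5)/4,200+(y-1.5)/4) for x,y in L]
b=lambda L:[(215+(x-1.2)/3.3,185+(y-1.2)/3.3) for x,y in L]
cs,cd=calibration('scene'),calibration('side')
for c,P in((cs,a([(361,98),(439,132),(520,167),(606,204),(695,243)])),(cd,b([(120,313),(172,252),(220,195),(264,142),(308,93)]))):
    W=np.array([ray(c,p,.051)[:2] for p in P]);s=np.array([.13,.065,0,-.065,-.13])
    k=np.polyfit(s,W,1);m=k[1];v=k[0];print('rail ctr',m,'len',np.hypot(*v),'yaw',np.arctan2(-v[0],v[1]));print(W)
for c,P in((cs,a([(336,331),(434,258),(487,290),(390,352)])),(cd,b([(344,238),(312,280)]))):
    W=np.array([ray(c,p,.019)[:2] for p in P]);print('beech',W,W.mean(0))
    if len(W)==4: print(np.linalg.norm(np.diff(W,axis=0),axis=1))
print(ray(cs,a([(740,222)])[0],.07),ray(cd,b([(303,50)])[0],.07))
# pine/strip/pliers near edges
print('pine top',[ray(cs,p,.038)[:2] for p in a([(44,205),(203,108),(263,142),(105,243)])])
print('strip left top',[ray(cs,p,.019)[:2] for p in a([(323,185),(368,203)])],'right',[ray(cs,p,.019)[:2] for p in a([(572,310),(612,325)])])
E
```

```text
rail ctr [ 0.6482 -0.0198] len 0.9924098680988722 yaw -0.03762799260562324
[[ 0.6531  0.1091]
 [ 0.6505  0.0445]
 [ 0.6482 -0.0194]
 [ 0.646  -0.0843]
 [ 0.6432 -0.1488]]
rail ctr [ 0.6477 -0.0162] len 0.9983998020034233 yaw -0.04747107293875125
[[ 0.6538  0.114 ]
 [ 0.6506  0.0484]
 [ 0.6478 -0.0168]
 [ 0.6455 -0.0811]
 [ 0.641  -0.1454]]
beech [[ 0.4814 -0.0031]
 [ 0.5743 -0.007 ]
 [ 0.5668 -0.0518]
 [ 0.4844 -0.0405]] [ 0.5267 -0.0256]
[0.0929 0.0454 0.0832]
beech [[ 0.567  -0.0446]
 [ 0.5693  0.0034]] [ 0.5681 -0.0206]
[ 0.6538 -0.1718  0.07  ] [ 0.6554 -0.1681  0.07  ]
pine top [array([0.4551, 0.2046]), array([0.598 , 0.1977]), array([0.5901, 0.1403]), array([0.4478, 0.1471])]
strip left top [array([0.596 , 0.0965]), array([0.5971, 0.0612])] right [array([ 0.5806, -0.1038]), array([ 0.5825, -0.1308])]
```

Rail centre is about (0.648,-0.018) with rack yaw about -0.042 rad. Beech is at about (0.527,-0.024). I'll align the tool to the rack and move above it, closing the fingers, for a wrist look.

```bash
python3 -m jog '0 0 0 0 -0.152;0 0 0 0 -0.152;0 -0.0345 -0.049 0 0;0 -0.0345 -0.049 0 0;0 -0.0345 -0.049 0 0;0 -0.0345 -0.049 0 0;0 -0.0345 -0.049 0 0;0 -0.0345 -0.049 0 0'
python3 -m jog '0 -0.0345 -0.049 0 0;0 -0.0345 -0.049 0 0;0 -0.0345 -0.049 0 0;0 -0.0345 -0.049 0 0;0 -0.0345 -0.049 0 0;0 -0.0345 -0.049 0 0;0 0 0 0 0;0 0 0 0 0'
python3 - <<'E'
from h import *
s=observe();c=calibration('wrist');I=capture('wrist')
print(s['t'],s['ee_pos'],s['ee_rot'],s['force']);print(c)
np.save('w1.npy',c,allow_pickle=True)
cv2.imwrite('pics/w1.png',I[:,:,::-1])
E
```

```text
t: 1.1
ee_pos: [0.4069, 0.2838, 0.2094]
ee_rot: [-0.0, 0.021, 1.0, -0.0]
force: [0.3, 0.9, 0.2]
finger_gap: -0.004
grasp_force: 0.0
t: 2.1
ee_pos: [0.6002, -0.0167, 0.209]
ee_rot: [-0.001, 0.021, 1.0, 0.0]
force: [-0.8, 1.6, 0.1]
finger_gap: -0.001
grasp_force: 0.0
2.1 [ 0.60017182 -0.01674653  0.2089606 ] [-9.81124617e-04  2.12287514e-02  9.99774116e-01  3.07761585e-04] [-0.76837992  1.6453091   0.07241412]
{'fx': 422.74380820953303, 'fy': 422.74380820953303, 'cx': 322.16085190114035, 'cy': 238.5438524102928, 'extrinsics': array([[ 4.37317119e-02, -9.44592117e-01, -3.25320256e-01,
         5.15409452e-01],
       [ 9.99043059e-01,  4.15795728e-02,  1.35685573e-02,
        -1.25661629e-02],
       [ 7.09925032e-04, -3.25602320e-01,  9.45506544e-01,
         3.73444191e-01],
       [ 0.00000000e+00,  0.00000000e+00,  0.00000000e+00,
         1.00000000e+00]])}
```

View pics/w1.png

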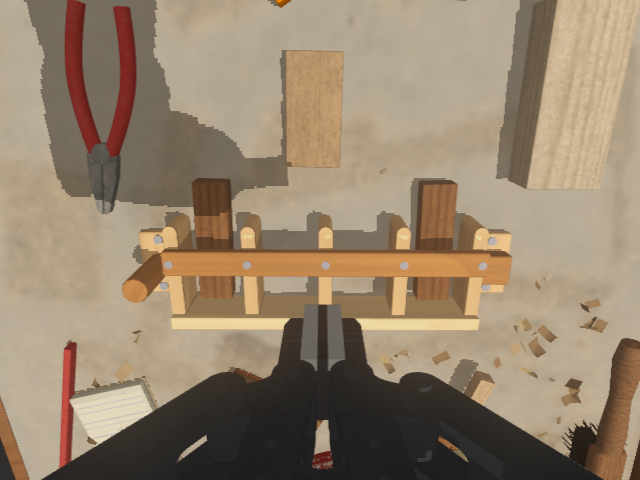

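The wrist view shows the screws at (168..483, 266), the peg at the left of the image (robot's right), and the beech top at (286..343, 51..167). The third gap is between image columns 325 and 404.

```bash
python3 - <<'E'
from h import *
np.set_printoptions(precision=4,suppress=True)
c=np.load('w1.npy',allow_pickle=True).item()
I=cv2.imread('pics/w1.png')
W=np.array([ray(c,p,.051)[:2] for p in [(168,265.5),(247,266),(325.5,266),(404,266),(483,266)]]);s=np.array([-.13,-.065,0,.065,.13])
k=np.polyfit(s,W,1);print('rail',k[1],np.hypot(*k[0]),'yaw',np.arctan2(-k[0][0],k[0][1]))
B=np.array([ray(c,p,.019)[:2] for p in [(287,51),(343,51),(340.5,167),(286.5,166)]]);print(B,B.mean(0),np.linalg.norm(B-np.roll(B,1,0),axis=1))
print('rail edges x', ray(c,(325,252),.05),ray(c,(325,277),.05))
u=k[0]/np.hypot(*k[0]);v=np.array([u[1],-u[0]]);
R=lambda p:np.array([(np.array(p)[:2]-k[1])@v+.03,(np.array(p)[:2]-k[1])@u])
print('beech rack',[R(b) for b in B],R(B.mean(0)));print('tcp rack',R(observe()['ee_pos']))
for n,p in(('stripL',(418,182)),('stripLr',(456,181)),('stripR',(231,179))): print(n,R(ray(c,p,.019)))
E
```

```text
rail [ 0.6503 -0.0155] 0.9989251964301267 yaw -0.045416778766787805
[[ 0.4837 -0.038 ]
 [ 0.4856  0.005 ]
 [ 0.5747  0.0005]
 [ 0.5719 -0.0447]] [ 0.529  -0.0193] [0.0884 0.0431 0.0892 0.0452]
rail edges x [ 0.6384 -0.0154  0.05  ] [ 0.6607 -0.0163  0.05  ]
beech rack [array([-0.1354, -0.0301]), array([-0.1355,  0.013 ]), array([-0.0463,  0.0125]), array([-0.047 , -0.0327])] [-0.091  -0.0093]
tcp rack [-0.0203 -0.0029]
stripL [-0.0337  0.0784]
stripLr [-0.0346  0.1105]
stripR [-0.036 -0.08 ]
```

```bash
python3 -m jog '0 -0.0168 -0.034 0 0;0 -0.0168 -0.034 0 0;0 -0.0168 -0.034 0 0;0 0 0 0.05 0;0 0 0 0.05 0;0 0 0 0.045 0;0 0 0 0 0;0 0 0 0 0'
python3 -m jog '0 0 0 0.004 0;0 0 0 0.003 0;0 0 0 0 0'
```

```text
t: 3.15
ee_pos: [0.648, -0.1201, 0.0666]
ee_rot: [0.001, 0.02, 1.0, -0.0]
force: [1.2, -0.3, 0.3]
finger_gap: 0.002
grasp_force: 0.0
t: 3.52
ee_pos: [0.6473, -0.1209, 0.0583]
ee_rot: [0.0, 0.021, 1.0, -0.0]
force: [-0.3, -0.8, 0.5]
finger_gap: -0.002
grasp_force: 0.0
```

```bash
python3 -m jog '0 0 0 0.003 0;0 0 0 0.003 0;0 0 0 0 0'; python3 -m jog '0 0 0 0.0015 0;0 0 0 0 0'; python3 -m jog '0 0 0 0.001 0;0 0 0 0 0'
```

```text
t: 3.9
ee_pos: [0.6466, -0.1207, 0.0511]
ee_rot: [-0.0, 0.021, 1.0, 0.0]
force: [-0.3, -0.2, -0.5]
finger_gap: 0.003
grasp_force: 0.0
t: 4.15
ee_pos: [0.6469, -0.1208, 0.05]
ee_rot: [-0.0, 0.021, 1.0, 0.0]
force: [-0.2, -0.0, 0.0]
finger_gap: -0.004
grasp_force: 0.0
t: 4.4
ee_pos: [0.647, -0.1208, 0.0492]
ee_rot: [-0.0, 0.021, 1.0, 0.0]
force: [-0.1, -0.6, -0.1]
finger_gap: 0.004
grasp_force: 0.0
```

```bash
python3 -m jog '0 0 0 0.001 0;0 0 0 0 0'; python3 -m jog '0 0 0 0.001 0;0 0 0 0 0'
```

```text
t: 4.65
ee_pos: [0.6469, -0.1208, 0.0481]
ee_rot: [-0.0, 0.021, 1.0, 0.0]
force: [0.0, -0.3, -0.3]
finger_gap: 0.001
grasp_force: 0.0
t: 4.9
ee_pos: [0.6469, -0.1208, 0.0471]
ee_rot: [-0.0, 0.021, 1.0, 0.0]
force: [-0.2, 0.7, -0.3]
finger_gap: 0.0
grasp_force: 0.0
```

```bash
python3 -m jog '0 0 0 0.001 0;0 0 0 0 0'|grep -E "ee_pos|force"; python3 -m jog '0 0 0 0.001 0;0 0 0 0 0'|grep -E "ee_pos|force"
python3 - <<'E'
from h import *
cv2.imwrite('pics/w2.png',cv2.resize(capture('wrist')[200:440,120:440,::-1],None,fx=2,fy=2))
E
```

```text
ee_pos: [0.6469, -0.1208, 0.0461]
force: [0.4, 0.5, -0.5]
grasp_force: 0.0
ee_pos: [0.6469, -0.1208, 0.0451]
force: [1.0, -0.1, 0.3]
grasp_force: 0.0
```

View pics/w2.png

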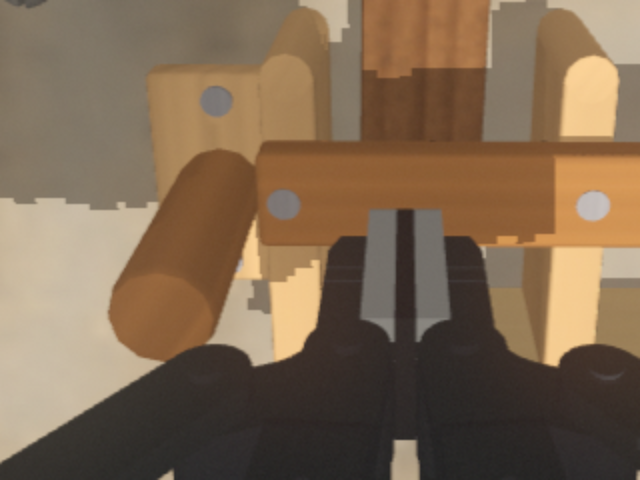

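```bash
for i in 1; do :; done; python3 -m jog '0 0 0 0.001 0;0 0 0 0 0'|grep -E "ee_pos|force|gap"; python3 -m jog '0 0 0 0.001 0;0 0 0 0 0'|grep -E "ee_pos|force"; python3 -c "
from workcell import *
s=observe();print(s['torque'],s['joint_torque'],s['force'])"
```

```text
ee_pos: [0.6469, -0.1208, 0.0441]
force: [-0.3, 0.2, 0.6]
finger_gap: 0.001
grasp_force: 0.0
ee_pos: [0.6469, -0.1208, 0.0431]
force: [-0.0, -0.5, 0.6]
grasp_force: 0.0
[-0.01561247  0.05959867 -0.05821936] [-5.47300733e-03 -5.01050234e+01  2.59079576e+01 -1.09761712e-02
 -4.22980656e-04  4.27652452e-06] [-0.02067918 -0.45134364  0.56698377]
```

```bash
python3 - <<'E'
from h import *
a=capture('scene')[190:310,325:425,::-1];b=capture('side')[180:300,230:330,::-1]
cv2.imwrite('pics/cc.png',np.hstack([cv2.resize(i,(400,480),interpolation=cv2.INTER_CUBIC) for i in(a,b)]))
E
```

```text
(no output)
```

View pics/cc.png

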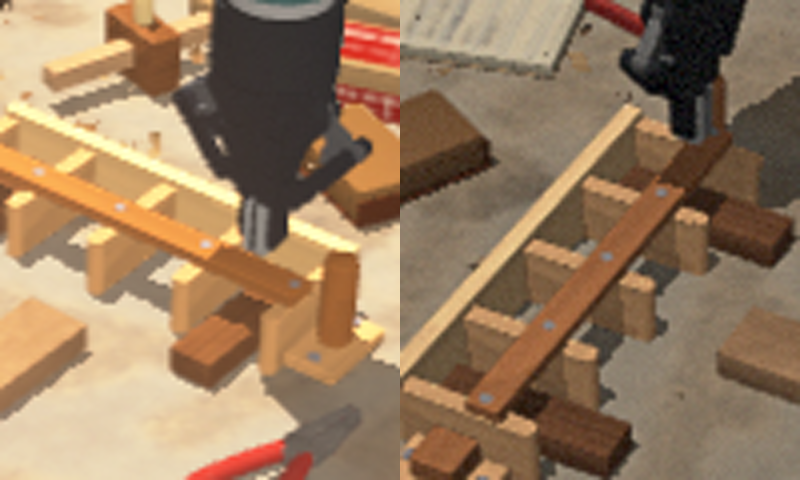

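```bash
python3 - <<'E'
from h import *
np.set_printoptions(precision=4,suppress=True)
cs,cd=calibration('scene'),calibration('side')
def tri(p,q):
    L=[]
    for c,x in((cs,p),(cd,q)):
        o=ray(c,x,.5);d=ray(c,x,0)-o;L.append((o,d/np.linalg.norm(d)))
    A=sum(np.eye(3)-np.outer(d,d) for o,d in L);b=sum((np.eye(3)-np.outer(d,d))@o for o,d in L)
    X=np.linalg.solve(A,b);return X,[np.linalg.norm(np.cross(X-o,d)) for o,d in L]
f=lambda x,y:(325+(x-1.5)/4,190+(y-1.5)/4)
g=lambda x,y:(230+(x-401.5)/4,180+(y-1.5)/4)
print('tip',tri(f(262,250),g(690,138)))
for a,b in(((206,244),(661,191)),((120,207),(606,257)),((39,172),(548,325))):print('screw',tri(f(*a),g(*b)))
E
```

```text
tip (array([ 0.6461, -0.1229,  0.0619]), [np.float64(0.0006598688978220465), np.float64(0.0006598688978220343)])
screw (array([ 0.6464, -0.0838,  0.0501]), [np.float64(0.0004598685877165128), np.float64(0.00045986858771648393)])
screw (array([ 0.6494, -0.0183,  0.0494]), [np.float64(0.0005201809081053626), np.float64(0.0005201809081054237)])
screw (array([0.6524, 0.0461, 0.0491]), [np.float64(0.00028652593422354036), np.float64(0.0002865259342237265)])
```

The two views put the real fingertip at z≈0.062 while the TCP reads 0.043, so the tips sit about 19 mm higher than reported. x and y agree. I'll keep going down carefully by force.

```bash
python3 -m jog '0 0 0 0.004 0;0 0 0 0.003 0;0 0 0 0 0'|grep -E "ee_pos|force"; for k in a; do python3 -m jog '0 0 0 0.0015 0;0 0 0 0 0'|grep -E "ee_pos|force"; done;  python3 -m jog '0 0 0 0.0015 0;0 0 0 0 0'|grep -E "ee_pos|force"
```

```text
ee_pos: [0.6465, -0.1207, 0.0356]
force: [0.5, -0.3, -0.4]
grasp_force: 0.0
ee_pos: [0.6469, -0.1208, 0.0346]
force: [0.1, -0.5, 0.2]
grasp_force: 0.0
ee_pos: [0.6469, -0.1208, 0.0331]
force: [-0.7, 0.6, 0.7]
grasp_force: 0.0
```

```bash
python3 -m jog '0 0 0 0.001 0;0 0 0 0 0'|grep -E "ee_pos|force"
```

```text
ee_pos: [0.647, -0.1208, 0.0322]
force: [0.0, 0.7, -0.1]
grasp_force: 0.0
```

```bash
python3 -m jog '0 0 0 0.001 0;0 0 0 0 0'|grep -E "ee_pos|force"; python3 -m jog '0 0 0 0.0007 0;0 0 0 0 0'|grep -E "ee_pos|force"
```

```text
ee_pos: [0.6469, -0.1208, 0.0311]
force: [1.5, -0.7, -0.2]
grasp_force: 0.0
ee_pos: [0.647, -0.1208, 0.0304]
force: [0.7, 0.9, -0.6]
grasp_force: 0.0
```

```bash
python3 -m jog '0 0 0 0.0007 0;0 0 0 0 0'|grep -E "ee_pos|force"; python3 -m jog '0 0 0 0.0007 0;0 0 0 0 0'|grep -E "ee_pos|force"
```

```text
ee_pos: [0.647, -0.1208, 0.0297]
force: [-1.0, -0.2, -0.2]
grasp_force: 0.0
ee_pos: [0.6469, -0.1208, 0.029]
force: [-0.1, -0.0, -0.3]
grasp_force: 0.0
```

```bash
python3 -c "
from h import *
I=capture('wrist');cv2.imwrite('pics/w3.png',I[:,:,::-1])
J=I.astype(int)
for r in range(262,330,4): print(r,J[r,322],J[r,306],J[r,338])"
```

```text
262 [104  71  44] [102  69  47] [110  74  49]
266 [109  74  47] [103  68  43] [105  71  44]
270 [109  72  48] [105  70  46] [108  73  47]
274 [109  74  49] [100  67  43] [107  72  48]
278 [108  73  48] [104  71  47] [110  76  49]
282 [105  71  45] [104  69  47] [106  72  47]
286 [106  74  47] [107  71  43] [108  73  46]
290 [117  77  48] [117  79  47] [115  76  47]
294 [127  83  48] [130  86  50] [127  84  51]
298 [144  95  55] [144  96  54] [144  96  53]
302 [143  96  55] [143  94  53] [142  95  53]
306 [50 40 37] [118 113 107] [117 113 108]
310 [48 38 36] [116 113 107] [116 112 107]
314 [49 41 37] [117 112 107] [115 112 105]
318 [48 40 35] [116 112 106] [115 112 105]
322 [47 37 35] [116 113 107] [116 112 107]
326 [48 39 39] [117 112 107] [116 112 106]
```

```bash
python3 - <<'E'
from h import *
c=calibration('wrist')
for z in(.03,.035,.04,.045,.05,.055):print(z,ray(c,(322,304.5),z)[:2].round(4))
print('rail front edge rows at 50/40:',ray(c,(322,291),.05),ray(c,(322,288),.04))
I=cv2.imread('pics/w3.png')
a=capture('scene')[190:310,325:425,::-1];b=capture('side')[180:300,230:330,::-1]
cv2.imwrite('pics/cc2.png',np.hstack([cv2.resize(i,(400,480),interpolation=cv2.INTER_CUBIC) for i in(a,b)]))
E
```

```text
0.03 [ 0.6486 -0.1204]
0.035 [ 0.646  -0.1202]
0.04 [ 0.6433 -0.1201]
0.045 [ 0.6407 -0.12  ]
0.05 [ 0.638  -0.1199]
0.055 [ 0.6354 -0.1198]
rail front edge rows at 50/40: [ 0.63234398 -0.11964222  0.05      ] [ 0.6359298  -0.11979941  0.04      ]
```

View pics/cc2.png

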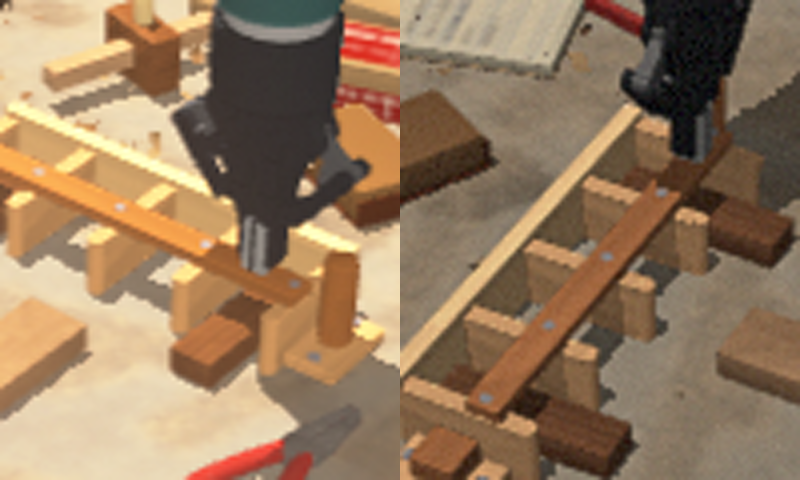

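The tip is now over the rail's middle (crop 262,271 and 690,160), just above the top face.

```bash
python3 -m jog '0 0 0 0.0008 0;0 0 0 0 0'|grep -E "ee_pos|force"; python3 -m jog '0 0 0 0.0008 0;0 0 0 0 0'|grep -E "ee_pos|force"
```

```text
ee_pos: [0.6471, -0.1208, 0.0285]
force: [-0.3, 0.9, 0.4]
grasp_force: 0.6
ee_pos: [0.6472, -0.1208, 0.0285]
force: [-2.6, 1.1, 5.6]
grasp_force: 2.7
```

```bash
python3 -m jog '0 0 0 0.0008 0;0 0 0 0 0'|grep -E "ee_pos|force"
```

```text
ee_pos: [0.6472, -0.1209, 0.0285]
force: [-1.6, 1.7, 9.2]
grasp_force: 4.6
```

Contact: rail top at a reading of 0.0285, so the offset is about 21.5 mm. I'll ease off a little and slide along +y.

```bash
python3 -m jog '0 0 0.006 -0.0005 0;0 0 0.006 0 0;0 0 0.006 0 0;0 0 0 0 0'|grep -E "^t|ee_pos|force"; python3 -m jog '0 0 0.006 0 0;0 0 0.006 0 0;0 0 0.006 0 0;0 0 0.006 0 0;0 0 0 0 0'|grep -E "^t|ee_pos|force"
```

```text
t: 9.57
ee_pos: [0.6492, -0.1033, 0.0284]
force: [-0.3, -2.0, 6.0]
grasp_force: 3.0
t: 10.2
ee_pos: [0.6503, -0.0793, 0.0285]
force: [-0.5, -1.9, 6.2]
grasp_force: 3.0
```

```bash
python3 -m jog '0 0.0006 0.008 0 0;0 0.0006 0.008 0 0;0 0.0006 0.008 0 0;0 0.0006 0.008 0 0;0 0 0.008 0 0;0 0 0 0 0'|grep -E "^t|ee_pos|force"; python3 -m jog '0 0 0.008 0 0;0 0 0.008 0 0;0 0 0.008 0 0;0 0 0.008 0 0;0 0 0 0 0'|grep -E "^t|ee_pos|force"; python3 -m jog '0 0 0.006 0 0;0 0 0.006 0 0;0 0 0.006 0 0;0 0 0.004 0 0;0 0 0 0 0'|grep -E "^t|ee_pos|force"
```

```text
t: 10.95
ee_pos: [0.6496, -0.0388, 0.0285]
force: [-0.2, -1.4, 7.2]
grasp_force: 3.1
t: 11.58
ee_pos: [0.6509, -0.0069, 0.0285]
force: [0.1, -2.0, 5.0]
grasp_force: 3.1
t: 12.2
ee_pos: [0.6517, 0.0146, 0.0285]
force: [0.1, -3.6, 6.3]
grasp_force: 3.1
```

```bash
python3 -m jog '0 0 0.002 0 0;0 0 0 -0.03 0;0 0 0 -0.03 0;1 0.05 -0.014 0 0;1 0.05 -0.014 0 0;1 0.0517 -0.0135 0 0;1 0 0 0 0;1 0 0 0 0'|grep -E "^t|ee_pos|force"
python3 - <<'E'
from h import *
np.set_printoptions(precision=4,suppress=True)
p=np.array(observe()['ee_pos'][:2]);th=-.0454;v=np.array([np.cos(th),np.sin(th)]);u=np.array([-v[1],v[0]]);d=p-[.6503,-.0155]
print('rack',d@v+.03,d@u)
I=capture('wrist');c=calibration('wrist');cv2.imwrite('pics/w4.png',I[:,:,::-1])
E
```

```text
t: 13.2
ee_pos: [0.4976, -0.0177, 0.0873]
force: [-0.0, 0.4, -0.1]
grasp_force: 0.0
rack -0.12242877881527894 -0.009096803121965842
```

View pics/w4.png

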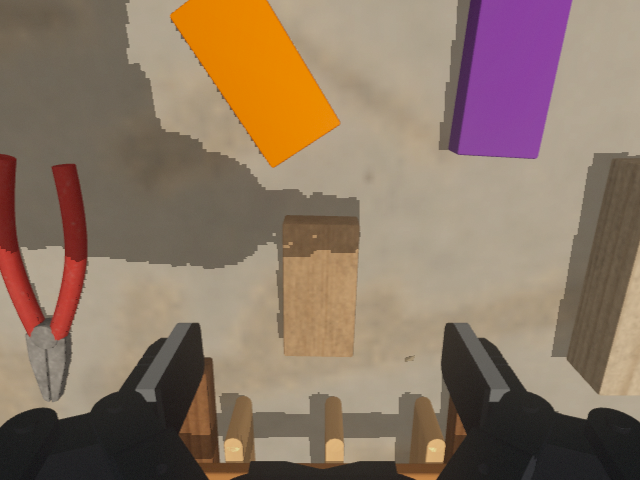

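The beech (283–358, 215–355) is centred between the open fingers and undisturbed. Orange stays clear. Descending astride its near end.

```bash
python3 -m jog '1 0 0 0.045 0;1 0 0 0.035 0;1 0 0 0.012 0;1 0 0 0 0;1 0 0 0 0'|grep -E "^t|ee_pos|force"; python3 -m jog '1 0 0 0.006 0;1 0 0 0.005 0;1 0 0 0 0'|grep -E "^t|ee_pos|force|gap"; python3 -m jog '0.45 0 0 0 0;0.45 0 0 0 0;0.45 0 0 0 0;0.45 0 0 0 0' 20|grep -E "^t|ee_pos|force|gap"
```

```text
t: 13.88
ee_pos: [0.499, -0.0181, -0.0035]
force: [-0.1, -0.6, 0.9]
grasp_force: 0.0
t: 14.25
ee_pos: [0.4966, -0.0179, -0.0161]
force: [0.6, -0.8, 0.4]
finger_gap: 1.001
grasp_force: 0.0
t: 14.75
ee_pos: [0.4974, -0.018, -0.0154]
force: [0.2, 0.4, 2.6]
finger_gap: 0.521
grasp_force: 20.6
```

```bash
python3 -m jog '0.45 0 0.007 0 0;0.45 0 0.007 0 0;0.45 0 0.007 0 0;0.45 0 0.007 0 0;0.45 0 0.007 0 0;0.45 0 0.0068 0 0;0.45 0 0 0 0;0.45 0 0 0 0'|grep -E "^t|ee_pos|force|gap"
python3 -m jog '0.45 -0.008 0 0 0;0.45 -0.008 0 0 0;0.45 -0.008 0 0 0;0.45 -0.008 0 0 0;0.45 0 0 0 0;0.45 0 0 0 0'|grep -E "^t|ee_pos|force|gap"
python3 - <<'E'
from h import *
p=np.array(observe()['ee_pos'][:2]);th=-.0454;v=np.array([np.cos(th),np.sin(th)]);u=np.array([-v[1],v[0]]);d=p-[.6503,-.0155]
print('rack',d@v+.03,d@u)
I=capture('wrist');c=calibration('wrist');np.save('w5.npy',c,allow_pickle=True);cv2.imwrite('pics/w5.png',I[:,:,::-1])
E
```

```text
t: 15.75
ee_pos: [0.4993, 0.0248, -0.0155]
force: [0.7, -0.3, 5.4]
finger_gap: 0.519
grasp_force: 20.9
t: 16.5
ee_pos: [0.529, 0.0236, -0.016]
force: [-2.3, -0.1, 6.6]
finger_gap: 0.518
grasp_force: 21.1
rack -0.09290507085822955 0.03357914341968768
```

View pics/w5.png

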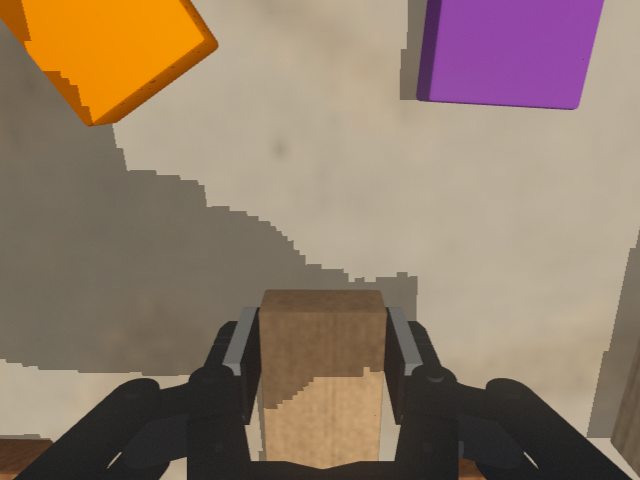

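The block is squarely held (262–383 px wide, edges upright) and about 1 mm left of the gap centre. I'll correct that and enter the gap. Those were my last picture views, so numbers only from here.

```bash
python3 -m jog '0.45 -0.006 -0.001 0 0;0.45 -0.006 0 0 0;0.45 -0.006 0 0 0;0.45 -0.006 0 0 0;0.45 0 0 0 0'|grep -E "^t|ee_pos|force|gap"
python3 -m jog '0.45 -0.006 0 0 0;0.45 -0.006 0 0 0;0.45 -0.006 0 0 0;0.45 0 0 0 0;0.45 0 0 0 0'|grep -E "^t|ee_pos|force|gap"
python3 - <<'E'
from h import *
p=np.array(observe()['ee_pos'][:2]);th=-.0454;v=np.array([np.cos(th),np.sin(th)]);u=np.array([-v[1],v[0]]);d=p-[.6503,-.0155]
print('rack',d@v+.03,d@u)
E
```

```text
t: 17.18
ee_pos: [0.5524, 0.0217, -0.016]
force: [-4.1, -0.8, 8.1]
finger_gap: 0.521
grasp_force: 21.2
t: 17.8
ee_pos: [0.5705, 0.0209, -0.016]
force: [-2.6, -0.2, 7.6]
finger_gap: 0.521
grasp_force: 21.2
rack -0.05132262880084938 0.03277135906150739
```

```bash
python3 -m jog '0.66 0 0 0 0;0.66 0 0 0 0;0.66 0 0 -0.02 0;0.66 0 0 -0.03 0;0 0.04 0 0 0;0 0 0 0 0;0 0 0 0 0;0 0 0 0 0'|grep -E "^t|ee_pos|force|gap"
python3 - <<'E'
from h import *
c=calibration('wrist');I=capture('wrist')
cv2.imwrite('pics/w6.png',I[:,:,::-1])
th=-.0454;v=np.array([np.cos(th),np.sin(th)]);u=np.array([-v[1],v[0]])
R=lambda p:np.array([(p[:2]-[.6503,-.0155])@v+.03,(p[:2]-[.6503,-.0155])@u]).round(4)
print(R(observe()['ee_pos']))
h=cv2.cvtColor(I,cv2.COLOR_RGB2HSV)
m=((h[...,0]>6)&(h[...,0]<17)&(h[...,1]>85)).astype(np.uint8);m=cv2.morphologyEx(m,cv2.MORPH_OPEN,np.ones((5,5)))
for k in cv2.findContours(m,0,2)[0]:
    if cv2.contourArea(k)>800:
        b=cv2.boundingRect(k);print(b,cv2.contourArea(k),R(ray(c,(b[0],b[1]),.019)),R(ray(c,(b[0]+b[2],b[1]),.019)))
E
```

```text
t: 18.8
ee_pos: [0.5338, 0.0214, 0.0342]
force: [-0.5, 0.0, 0.6]
finger_gap: 0.0
grasp_force: 0.0
[-0.0881  0.0315]
(414, 364, 64, 35) 1086.5 [-0.0446  0.0783] [-0.0446  0.1103]
(0, 361, 120, 119) 8626.0 [-0.0459 -0.1287] [-0.046  -0.0688]
(161, 39, 88, 66) 834.5 [-0.1924 -0.0303] [-0.1925  0.0037]
```

```bash
python3 - <<'E'
from h import *
c=calibration('wrist');I=cv2.imread('pics/w6.png')[:,:,::-1].astype(int)
th=-.0454;v=np.array([np.cos(th),np.sin(th)]);u=np.array([-v[1],v[0]])
R=lambda p:np.array([(p[:2]-[.6503,-.0155])@v+.03,(p[:2]-[.6503,-.0155])@u]).round(4)
for r in range(280,352,5): print(r,R(ray(c,(322,r),.019)),I[r,285],I[r,322],I[r,362])
print('row345 cols');
for x in list(range(262,300,4))+list(range(346,392,4)): print(x,I[345,x],R(ray(c,(x,345),.019)))
for r in range(350,380,4): print(r,I[r,440],R(ray(c,(440,r),.019)))
E
```

```text
280 [-0.0906  0.032 ] [117 104  86] [175 157 129] [179 165 141]
285 [-0.0881  0.032 ] [145 130 107] [169 151 125] [180 165 141]
290 [-0.0855  0.0321] [176 158 132] [168 151 124] [182 167 142]
295 [-0.0829  0.0321] [171 154 129] [167 150 125] [181 166 142]
300 [-0.0803  0.0321] [172 156 130] [165 148 124] [182 166 142]
305 [-0.0776  0.0321] [173 156 130] [52 46 39] [178 161 136]
310 [-0.0749  0.0321] [104  90  73] [49 43 39] [173 157 132]
315 [-0.0722  0.0321] [98 77 56] [48 43 38] [105  83  61]
320 [-0.0695  0.0321] [105  84  61] [46 42 38] [103  81  57]
325 [-0.0668  0.0321] [49 46 38] [47 41 37] [113  88  66]
330 [-0.064   0.0321] [48 44 37] [45 41 38] [148 117  86]
335 [-0.0612  0.0321] [46 42 38] [42 36 34] [113  89  67]
340 [-0.0584  0.0321] [51 48 47] [42 36 34] [54 51 48]
345 [-0.0556  0.0321] [48 46 41] [42 38 32] [50 46 41]
350 [-0.0527  0.0321] [46 43 39] [40 35 33] [47 44 40]
row345 cols
262 [174 156 129] [-0.0555  0.0026]
266 [175 157 129] [-0.0555  0.0045]
270 [175 156 128] [-0.0555  0.0065]
274 [117 102  83] [-0.0555  0.0085]
278 [113  98  79] [-0.0555  0.0105]
282 [50 46 41] [-0.0555  0.0124]
286 [46 43 38] [-0.0555  0.0144]
290 [48 44 40] [-0.0555  0.0164]
294 [48 44 39] [-0.0555  0.0183]
298 [48 44 40] [-0.0555  0.0203]
346 [47 45 40] [-0.0556  0.0439]
350 [46 44 40] [-0.0556  0.0459]
354 [48 45 42] [-0.0556  0.0479]
358 [48 46 40] [-0.0556  0.0498]
362 [50 46 41] [-0.0556  0.0518]
366 [188 152 109] [-0.0556  0.0538]
370 [151 134 109] [-0.0556  0.0558]
374 [173 156 131] [-0.0556  0.0577]
378 [172 155 130] [-0.0556  0.0597]
382 [176 159 133] [-0.0556  0.0617]
386 [180 162 135] [-0.0556  0.0636]
390 [178 160 133] [-0.0556  0.0656]
350 [179 164 139] [-0.0528  0.0905]
354 [178 164 142] [-0.0505  0.0907]
358 [181 167 145] [-0.0482  0.0909]
362 [117 106  91] [-0.0458  0.0912]
366 [78 57 42] [-0.0435  0.0914]
370 [81 58 42] [-0.0411  0.0916]
374 [83 61 44] [-0.0387  0.0918]
378 [82 58 42] [-0.0363  0.0921]
```

Block near edge is at rack x -0.066 and it's centred at y ≈ 0.032. Now descend behind it with closed fingers and push.

```bash
python3 -m jog '0 0.006 0.0005 0 0;0 0 0 0.025 0;0 0 0 0.024 0;0 0 0 0 0;0 0 0 0 0'|grep -E "^t|ee_pos|force|gap"
python3 -m jog '0 -0.008 0 0 0;0 -0.008 0 0 0;0 -0.008 0 0 0;0 -0.006 0 0 0;0 -0.006 0 0 0;0 0 0 0 0'|grep -E "^t|ee_pos|force|gap"
```

```text
t: 19.48
ee_pos: [0.5272, 0.0221, -0.0143]
force: [-0.5, 0.3, -0.1]
finger_gap: -0.001
grasp_force: 0.0
t: 20.23
ee_pos: [0.5636, 0.0206, -0.0148]
force: [-0.4, 0.1, -0.1]
finger_gap: 0.0
grasp_force: 0.0
```

```bash
python3 -m jog '0 -0.006 0 0 0;0 -0.006 0 0 0;0 -0.006 0 0 0;0 -0.006 0 0 0;0 -0.006 0 0 0;0 0 0 0 0'|grep -E "^t|ee_pos|force"
python3 -m jog '0 -0.003 0 0 0;0 -0.003 0 0 0;0 0 0 0 0'|grep -E "^t|ee_pos|force"
```

```text
t: 20.98
ee_pos: [0.5937, 0.0193, -0.0146]
force: [0.5, -0.0, 0.1]
grasp_force: 0.0
t: 21.35
ee_pos: [0.5991, 0.0191, -0.0147]
force: [0.9, -0.2, -0.1]
grasp_force: 0.0
```

```bash
python3 -m jog '0 -0.002 0 0 0;0 -0.002 0 0 0;0 0 0 0 0'|grep -E "^t|ee_pos|force"
```

```text
t: 21.72
ee_pos: [0.603, 0.0189, -0.0148]
force: [0.3, 0.1, -0.4]
grasp_force: 0.0
```

```bash
python3 -m jog '0 -0.0015 0 0 0;0 -0.0015 0 0 0;0 0 0 0 0'|grep -E "^t|ee_pos|force"; python3 - <<'E'
from h import *
c=calibration('wrist');I=capture('wrist').astype(int)
cv2.imwrite('pics/w7.png',I[:,:,::-1].astype(np.uint8))
th=-.0454;v=np.array([np.cos(th),np.sin(th)]);u=np.array([-v[1],v[0]])
R=lambda p:np.array([(p[:2]-[.6503,-.0155])@v+.03,(p[:2]-[.6503,-.0155])@u]).round(4)
print('tcp',R(observe()['ee_pos']))
for r in range(290,350,4): print(r,R(ray(c,(322,r),.019))[0],R(ray(c,(322,r),.0))[0],I[r,282],I[r,322],I[r,365])
E
```

```text
t: 22.1
ee_pos: [0.6031, 0.019, -0.0152]
force: [-5.8, 0.4, 5.0]
grasp_force: 2.9
tcp [-0.0188  0.0323]
290 -0.0402 -0.031 [123 108  89] [121 108  88] [124 110  94]
294 -0.0386 -0.0293 [122 108  90] [122 109  89] [123 114  95]
298 -0.0371 -0.0275 [119 106  89] [124 111  90] [126 114  97]
302 -0.0356 -0.0258 [118 105  88] [124 111  92] [125 113  96]
306 -0.0341 -0.024 [121 108  91] [47 44 39] [124 112  94]
310 -0.0325 -0.0222 [121 109  91] [47 44 39] [125 113  97]
314 -0.031 -0.0205 [124 112  94] [44 39 36] [125 113  97]
318 -0.0294 -0.0187 [124 112  95] [41 36 35] [122 113  97]
322 -0.0278 -0.0168 [125 113  96] [44 38 36] [121 112  96]
326 -0.0262 -0.015 [125 114  98] [41 37 36] [123 112  96]
330 -0.0246 -0.0132 [116 107  92] [43 40 38] [121 113  97]
334 -0.023 -0.0113 [107  98  85] [39 37 33] [121 112  96]
338 -0.0214 -0.0095 [55 51 47] [41 38 35] [186 173 152]
342 -0.0198 -0.0076 [42 40 39] [37 33 34] [108  93  76]
346 -0.0181 -0.0057 [41 39 35] [39 36 35] [100  78  57]
```

The push has stalled against the back board: near end at rack x ≈ -0.008, force 6 N. One small firm push, then withdraw and check.

```bash
python3 -m jog '0 -0.0015 0 0 0;0 0 0 0 0'|grep -E "^t|ee_pos|force"; python3 -m jog '0 0.01 0 0 0;0 0.03 0 0 0;0 0 0 -0.05 0;0 0.02 0 -0.05 0;0 0.05 0 -0.03 0;0 0.04 0 -0.04 0;0 0 0 0 0;0 0 0 0 0'|grep -E "^t|ee_pos|force"
python3 - <<'E'
from h import *
c=calibration('wrist');I=capture('wrist')
cv2.imwrite('pics/w8.png',I[:,:,::-1]);np.save('w8.npy',c,allow_pickle=True)
s=calibration('scene');S=capture('scene');cv2.imwrite('pics/s8.png',S[:,:,::-1])
th=-.0454;v=np.array([np.cos(th),np.sin(th)]);u=np.array([-v[1],v[0]])
R=lambda p:np.array([(p[:2]-[.6503,-.0155])@v+.03,(p[:2]-[.6503,-.0155])@u]).round(4)
# scene: profile along gap-3 centreline, top height
def proj(c,X):
    E=np.linalg.inv(np.array(c['extrinsics']));p=E[:3,:3]@X+E[:3,3];return c['cx']+c['fx']*p[0]/-p[2],c['cy']-c['fy']*p[1]/-p[2]
for x in np.arange(-.03,.018,.004):
    w=np.array([.6503,-.0155])+v*(x-.03)+u*.0325
    px=proj(s,np.r_[w,.019]);pw=proj(c,np.r_[w,.019])
    print(round(x,3),np.round(px,1),S[int(round(px[1])),int(round(px[0]))],np.round(pw),I[int(pw[1]),int(pw[0])] if 0<=pw[1]<480 else '')
# change vs start elsewhere in scene
A=cv2.imread('pics/scene0.png');D=cv2.absdiff(A,S[:,:,::-1]).max(2)
for n,(x,y,w,h) in dict(pine=(230,222,70,50),stripL=(303,232,25,26),stripR=(365,262,28,26),pliers=(352,288,65,48),orange=(285,290,35,42),purple=(236,272,48,34),pink=(380,340,55,40)).items(): print(n,(D[y:y+h,x:x+w]>40).mean().round(3))
E
```

```text
t: 22.4
ee_pos: [0.603, 0.019, -0.0154]
force: [-7.9, 1.0, 6.1]
grasp_force: 4.2
t: 23.4
ee_pos: [0.4583, 0.0249, 0.1554]
force: [0.6, 0.0, -1.0]
grasp_force: 0.0
-0.03 [328.6 257. ] [179 152 125] [322. 367.] [42 39 35]
-0.026 [329.6 256.3] [143 106  74] [322. 371.] [40 38 36]
-0.022 [330.6 255.6] [144 107  75] [322. 375.] [43 38 37]
-0.018 [331.6 254.8] [155 115  80] [322. 378.] [39 36 34]
-0.014 [332.6 254.1] [158 116  79] [322. 382.] [39 35 34]
-0.01 [333.6 253.4] [218 159 104] [322. 386.] [39 36 34]
-0.006 [334.6 252.7] [228 169 113] [322. 390.] [40 36 34]
-0.002 [335.6 252. ] [233 177 115] [322. 394.] [40 37 37]
0.002 [336.5 251.3] [234 177 116] [322. 398.] [38 35 35]
0.006 [337.5 250.6] [234 179 117] [322. 401.] [38 35 33]
0.01 [338.5 249.9] [235 177 116] [322. 405.] [37 37 35]
0.014 [339.5 249.2] [233 174 114] [322. 409.] [35 35 33]
pine 0.023
stripL 0.0
stripR 0.0
pliers 0.068
orange 0.297
purple 0.0
pink 0.0
```

Block home (near top edge at rack x ≈ -0.009, allowing for camera bias). I'll move the arm aside and recheck the pine, pliers and orange regions for shadow or occlusion.

```bash
python3 -m jog '0 0 0.06 0 0;0 0 0.06 0 0;0 0 0.06 0 0;0 0 0.06 0 0;0 0 0.06 0 0;0 0 0.06 0 0;0 0 0 0 0;0 0 0 0 0'|grep -E "^t|ee_pos|force"
python3 - <<'E'
from h import *
S=capture('scene')[:,:,::-1];cv2.imwrite('pics/s9.png',S)
A=cv2.imread('pics/scene0.png');D=cv2.absdiff(A,S).max(2)
for n,(x,y,w,h) in dict(pine=(230,222,70,50),stripL=(303,232,25,26),stripR=(365,262,28,26),pliers=(352,288,65,48),orange=(285,290,35,42),purple=(236,272,48,34),pink=(380,340,55,40)).items(): print(n,(D[y:y+h,x:x+w]>40).mean().round(3))
E
```

```text
t: 24.5
ee_pos: [0.472, 0.3844, 0.1533]
force: [0.9, -0.4, -0.2]
grasp_force: 0.0
pine 0.065
stripL 0.0
stripR 0.0
pliers 0.0
orange 0.011
purple 0.131
pink 0.0
```

Pliers, strips, orange and pink match the start picture. Purple matched in the previous check. Pine differed 2–7% in both checks, which I put down to arm and shadow, since the tool never went near it. Handing in.

```bash
python3 -c "
from workcell import *
print(job_done())"
```

```text
the job is handed in; nothing more can be done
None
```

I slid the closed fingertips along the rail over gaps one, two and three from the peg end, then slid the beech offcut (gripped at first, then pushed with closed fingertips) into the third gap until it met the back board, and handed the job in at about 24.5 s; the pliers, both strips and the look-alikes matched the start picture, and the pine showed only small differences that I took to be arm and shadow.

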